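# Turn a chocolate plinth out of its mould on the bench turner

## Task

Turn the set chocolate plinth out of its mould with the hinged bench turner: fold the tray leaf over the filled mould, carry both leaves over together so that the mould lies upside down on the sloping tray, and fold the cradle leaf back to its rest. Then draw the empty mould straight off and put it in the wash tub, leaving the plinth standing broad side down on the tray, which rests on its props. Keep the fingers off the chocolate, do not let a leaf slam, and do not disturb the other things on the counter.

Things in the scene. Friction and masses are not known exactly. Their poses are not given: they have to be found in the camera images.
- turner: Steel bench turner, fixed: base plate 170 x 360 x 6 mm and two leaves on one common level pin, cradle leaf on its -y side, tray leaf on +y. Origin: centre of the base's underside; x along the pin. Cheeks at x = -79 and +79 mm carry the pin. Each leaf: a plate 130 mm wide (x), from 30 to 165 mm from the pin, inner face (seat) 20.5 mm off the pin, so the closed leaves enclose 41 mm.
- turner_hinge (a point): Middle of the hinge pin, 75 mm above the counter; axes as turner. Both hinges are stiff (0.6 N m friction each): a leaf alone (0.45 kg) stays where it is left and takes about 6 N at its handle; both with the mould about 12 N.
- cradle (a joint): Swing of the cradle leaf, rad. 0: level on its rest on the -y side, seat up. Grows as it swings up and over to +y; 2.653: far stop, upside down on the resting tray. A rim 8 mm high (inside 104 x 68 mm), centred 112 mm from the pin, holds the mould. The leaves are closed on each other when joint cradle + joint tray = 2.653.
- tray (a joint): Swing of the tray leaf, rad. 0: resting on its props on the +y side, seat sloping 28 degrees, higher at the handle, lower at the hinge. Grows as it swings up and over to -y; 2.653: far stop, level and upside down over the resting cradle. At the start between 0 and 0.7.
- cradle_grip (a point): Middle of the cradle's half of the split handle: a round black bar, 18 mm diameter, parallel to the pin, its axis 205 mm from the pin and level with the pin when the cradle rests. It spans turner x -60 to -2 mm (this point at -30), held by one arm at its outer end (x -63 to -49). It swings with the leaf.
- tray_grip (a point): Middle of the tray's half of the handle: the same bar, 205 mm from the pin, spanning turner x +2 to +60 mm (this point at +30), held by one arm at x +49 to +63. With the leaves closed, at any point of their swing, the halves lie end to end as one bar 120 mm long, so a grip over the joint (x = 0) holds both.
- tray_seat (a point): On the tray's flat rubber-faced seat, 112 mm from the pin, where the middle of the mould comes to lie. z: normal out of the seat (28 degrees from vertical, leaning to the hinge, when the tray rests); y: up the slope, pin to handle. A lip 5 mm high, 3 mm thick, its face 34 mm below this point, stops the mould sliding to the hinge.
- mould: Off-white hard plastic block mould, 100 (x) x 64 (y) x 40 (z) mm outside, straight sides, walls 5 mm, open at the top, 0.12 kg. Origin: centre of its closed underside; z points to the open face. At the start level in the cradle, 100 mm side along the pin, with the plinth in it, 2 mm loose all round.
- plinth: Solid dark chocolate stepped plinth, 34 mm high, 0.15 kg: broad tier 86 x 50 x 18 mm, narrow tier 74 x 38 x 16 mm. Origin: centre of the narrow face; z points to the broad face. At the start in the mould, narrow tier down, broad face up and flush with the mould's rim. When turned out, the broad face lies on the tray.
- wash_tub: Stainless quarter gastronorm pan, fixed, 265 (x) x 162 (y) x 65 mm, walls 4 mm, empty. Origin: centre of its underside.
- tub_floor (a point): Centre of the tub's inner floor (257 x 154 mm inside), 4 mm above the counter.
- cake_plate: Bystander: finished round chocolate cake on a white plate 220 mm across.
- ring_stack: Bystander: stack of filled steel cake rings between white boards, 190 mm across, 153 mm high.
- disc_board: Bystander: white board 180 x 270 mm with dark chocolate discs.
- palette_knife: Bystander: flat steel spatula with a wooden handle, 260 mm long, lying between the robot and the turner.
- pastry_brush: Bystander: pastry brush lying between the robot and the cradle's side of the turner.
- steel_bowl: Bystander: empty steel bowl, 150 mm across, 70 mm high.
- bar_mould: Bystander: flat empty plastic bar mould, 200 x 100 x 26 mm, not used here.
Not all that is in view belongs to the job. What is meant by the plinth is not purple, and is the smaller of those in its own colour.

How it is judged:
By the outcome, as a careful person would: the job done as asked, in the order asked, and still so for the second after the job is handed in, with the robot touching nothing.
It also fails if it takes over 72 s, if anything falls off the work surface, if the arm or the gripper's body presses on something with over 40 N, if the wrist force passes 120 N, or if a joint passes its speed limit or range.

## Robot

A 7-joint arm with a two-finger parallel gripper is mounted at the origin on the work surface. World frame = base frame: x ahead of the robot, y to its left, z up, the work surface at z = 0. Lengths are in m, angles in rad, forces in N, time in s.
With the tool pointing down it reaches from about 0.425 to 0.925 m from the base axis. Payload 6.8 kg.
Tool frame: the origin (TCP) lies at the very end of the fingers, on their centre line; the grasp point (between the pads) lies 19 mm behind it; z points along the fingers, y is the line along which they close (so a half turn about z gives the same grasp; the last joint's range is limited). The gripper opens to 85 mm and grips with 20 to 120 N. Pads are 22 mm wide; open, the fingers measure 114 mm over their backs; the gripper's body (76 mm by 85 mm) begins 54 mm behind the grasp point. The pads swing forward as they close: fully open they stand 13 mm farther back than shut.
Start: joints at [1.018, 0.477, 0.022, 1.555, -0.011, 1.109, -0.083], TCP at [0.29, -0.609, 0.231] pointing down, gripper open.
Joint ranges: [-2.96, 2.96], [-0.34, 2.1], [-1.41, 1.46], [0.24, 2.44], [-1.37, 4.51], [0.17, 1.92], [-2.96, 2.96]. Speed limits (rad/s): [2.39, 2.39, 3.14, 3.14, 3.14, 3.14, 3.14].

## Interface

Orientations are given as a unit quaternion [w, x, y, z].
In Python, from station import bot gives the robot as it stands. The module is installed in compiled form; this text tells all that it offers.
- The arm moves only by the shell command python3 -m jog 'ROWS' [OPENING] [FORCE]. ROWS is JSON, a list of rows, each a list of 4 numbers: the shift along the tool's x, y, z in cm, then the turn about the tool's z in rad. In form: [[x, y, z, spin], ...]. A call has 1 to 20 rows; each row is the pose to reach, as a shift and turn from the pose commanded when the call began, along the tool's axes at that moment; what a row does not reach only later rows make up. A row lasts 1/12 s, in which the tool goes at most 41.7 mm and 7.16 degrees, less where a joint would pass 70% of its speed; a pose out of reach is approached as far as the arm can. A call with a gripper value outside its range is refused whole. OPENING is the closure, from -1 (fully open) to 1 (shut), set as the call begins (- or left out, the last holds). The fingers move at their own pace and stop on an object; FORCE is the grip in N (left out, the last holds). Time passes only in rows, so rows that repeat a pose let the fingers close. It gives the time, the measured TCP pose, the force, the opening and the grip force at its end, in the units of the state.
- bot.get_obs(): the state, without advancing time (a new reading comes with each control period).
- bot.read_camera(name): name is "scene" or "top"; returns a dict with "pixels" (384x512x3 uint8, red, green, blue), "depth" (384x512 float32, m along the optical axis (not along the pixel's ray), 0 where there is no reading), "fovy" (degrees; the focal length in pixels is half the picture's height over the tangent of half this angle, whatever the lens; pixels are square), "cx", "cy" (the principal point, pixels), "pose" (4x4, takes a point from camera to world coordinates). Camera axes: x right, y down, z forward; pixel columns grow to the right and rows downward; lengths in m; the calibration is good to about 2 mm. A picture is of the moment at which its call begins.
- bot.hand_in(): hands the job in; it is judged then, once.
The state is a dict: "t": time; "q": joint angles; "joint_vel": joint speeds; "joint_torque": joint torques, N m; "eef_pos": TCP position; "tool_rot": TCP orientation; "contact_force": force on the tool from outside, world axes, zero at the start; "torque": the same for the moment, N m; "gripper_width": opening from 0.0 (shut) to 1.0 (fully open); "grasp_force": force on a finger pad.
Only numpy, scipy, OpenCV 4.12 (cv2) and the standard library are available. Lean on these libraries where they do the work, as an engineer would, in place of code of your own. Each camera call takes 0.05 s, during which the arm holds its last target. There are 200 camera calls.

## Working session

There is one attempt and no reset: what is moved stays moved. The work goes in short steps, Python scripts to look and compute and a shell command to move; the robot and the scene stay as the last step left them, time stands still between calls to the robot, and variables do not carry over. Pictures are saved under pics/ and viewed, at most 10 in all, crops included, and the job is handed in when it is done.

```bash
mkdir -p pics; cat > h.py <<'E'
import numpy as np, cv2
from station import bot
def cam(n):
    c=bot.read_camera(n); c['f']=c['pixels'].shape[0]/2/np.tan(np.radians(c['fovy'])/2); return c
def pts(c):
    d=c['depth'];v,u=np.mgrid[:d.shape[0],:d.shape[1]]
    P=np.stack([(u-c['cx'])/c['f']*d,(v-c['cy'])/c['f']*d,d],-1)
    T=np.array(c['pose']);return P@T[:3,:3].T+T[:3,3]
def proj(c,p):
    T=np.linalg.inv(np.array(c['pose']));q=T[:3,:3]@np.array(p)+T[:3,3]
    return q[:2]/q[2]*c['f']+[c['cx'],c['cy']]
def save(c,n): cv2.imwrite('pics/'+n,cv2.cvtColor(c['pixels'],cv2.COLOR_RGB2BGR))
E
python3 - <<'E'
from h import *
import pickle
o=bot.get_obs();print(o)
for n in('scene','top'):
    c=cam(n);save(c,n+'0.png');pickle.dump(c,open(n+'0.pkl','wb'));print(n,c['fovy'],c['cx'],c['cy'],np.round(c['pose'],3).tolist())
E
```

```text
{'t': 0.0, 'q': array([ 1.01787859,  0.47776359,  0.02236265,  1.55645935, -0.01151682,
        1.10929292, -0.08308138]), 'joint_vel': array([ 0.0011666 , -0.00031894, -0.00164918,  0.00058452,  0.00011225,
        0.00086309,  0.00176068]), 'joint_torque': array([ 2.22103654e-04, -5.96451008e+01,  1.60784416e+00, -2.81195498e+01,
        1.24150506e-02,  9.37651290e-03,  3.07658991e-05]), 'eef_pos': array([ 0.29017107, -0.60879075,  0.2303473 ]), 'tool_rot': array([-8.58983006e-04,  9.75367184e-01,  2.20585698e-01, -2.59800618e-04]), 'contact_force': array([0.81033335, 0.54614624, 1.2134208 ]), 'torque': array([0.00231806, 0.06055558, 0.01242593]), 'grasp_force': 0.0, 'gripper_width': 1.0018349520742649}
scene 48.689998471259855 256.6987760320826 189.9451775135949 [[-0.08, 0.573, -0.816, 1.683], [0.997, 0.055, -0.06, 0.026], [0.011, -0.818, -0.576, 0.975], [0.0, 0.0, 0.0, 1.0]]
top 46.525628143003786 256.90423469149664 186.2361981585644 [[-0.089, -0.975, 0.204, 0.127], [-0.996, 0.087, -0.017, -0.057], [-0.001, -0.204, -0.979, 1.72], [0.0, 0.0, 0.0, 1.0]]
```

View pics/scene0.png

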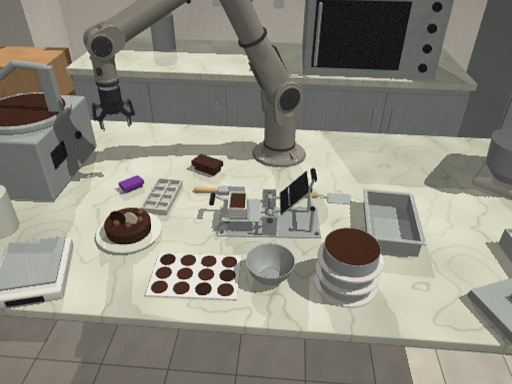

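View pics/top0.png

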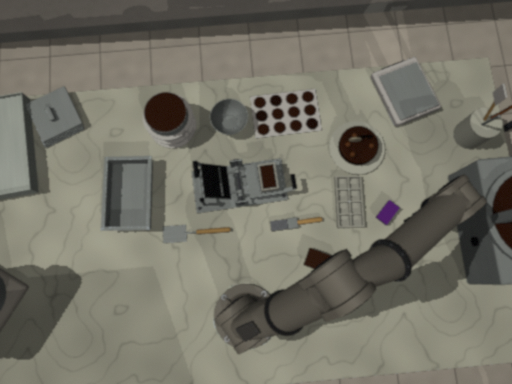

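The scene view shows the turner, with its cradle and brown block at (238,200), the tray leaf at (297,192) and the tub at (393,220). Three things could be the plinth:
- a purple block at scene (131,184)
- a brown block at (207,164)
- a brown block in the mould at (238,200)

I'll check these with a crop and measurements.

```bash
python3 - <<'E'
from h import *
import pickle
s=pickle.load(open('scene0.pkl','rb'));t=pickle.load(open('top0.pkl','rb'))
a=cv2.resize(s['pixels'][140:250,185:360],None,fx=4.5,fy=4.5,interpolation=cv2.INTER_CUBIC)[:, :787]
b=cv2.resize(t['pixels'][145:285,180:345],None,fx=4.2,fy=4.2,interpolation=cv2.INTER_CUBIC)
cv2.imwrite('pics/c1.png',a[:,:,::-1]);cv2.imwrite('pics/c2.png',b[:,:,::-1])
for n,c in(('s',s),('t',t)):
    P=pts(c);R=c['pixels'].astype(int)
    m=(P[...,0]>.3)&(P[...,0]<.9)&(abs(P[...,1])<.75)&(P[...,2]>.015)&(P[...,2]<.3)
    hsv=cv2.cvtColor(c['pixels'],cv2.COLOR_RGB2HSV)
    br=m&(R.sum(-1)<170)&(R[...,0]>R[...,2]+12)
    k,l,st,ce=cv2.connectedComponentsWithStats(br.astype(np.uint8))
    for i in range(1,k):
        if st[i,4]>40:
            q=P[l==i];print(n,'brown',ce[i].round(),st[i,4],np.median(q,0).round(3),np.percentile(q,3,0).round(3),np.percentile(q,97,0).round(3))
    dk=m&(R.max(-1)<45)&(R[...,0]-R[...,2]<8)
    k,l,st,ce=cv2.connectedComponentsWithStats(dk.astype(np.uint8))
    for i in range(1,k):
        if st[i,4]>25:
            q=P[l==i];print(n,'dark',ce[i].round(),st[i,4],np.median(q,0).round(3),np.percentile(q,3,0).round(3),np.percentile(q,97,0).round(3))
E
```

```text
s brown [238. 200.] 169 [ 0.504 -0.126  0.095] [ 0.466 -0.149  0.091] [ 0.537 -0.104  0.099]
s brown [127. 228.] 1017 [ 0.645 -0.482  0.059] [ 0.555 -0.55   0.023] [ 0.679 -0.42   0.095]
s brown [352. 246.] 1504 [0.771 0.233 0.154] [0.703 0.168 0.151] [0.833 0.298 0.157]
s dark [ 99. 118.] 31 [ 0.319 -0.653  0.294] [ 0.313 -0.665  0.281] [ 0.331 -0.641  0.299]
s dark [313. 174.] 40 [0.53  0.122 0.235] [0.498 0.116 0.228] [0.547 0.131 0.239]
s dark [294. 192.] 503 [0.497 0.069 0.14 ] [0.439 0.025 0.092] [0.549 0.104 0.179]
s dark [212. 199.] 37 [ 0.488 -0.221  0.082] [ 0.456 -0.226  0.073] [ 0.507 -0.215  0.086]
t brown [165. 112.] 1238 [0.764 0.231 0.154] [0.699 0.166 0.147] [0.83  0.297 0.16 ]
t brown [358. 145.] 1065 [ 0.595 -0.49   0.061] [ 0.536 -0.557  0.052] [ 0.666 -0.425  0.08 ]
t brown [268. 176.] 270 [ 0.5   -0.129  0.094] [ 0.462 -0.15   0.087] [ 0.54  -0.107  0.101]
t dark [110. 173.] 33 [0.583 0.482 0.028] [0.549 0.479 0.016] [0.621 0.484 0.038]
t dark [196. 169.] 61 [0.519 0.121 0.232] [0.49  0.115 0.112] [0.543 0.127 0.239]
t dark [215. 181.] 784 [0.491 0.067 0.137] [0.432 0.024 0.088] [0.547 0.104 0.177]
t dark [293. 181.] 39 [ 0.478 -0.222  0.083] [ 0.453 -0.227  0.079] [ 0.498 -0.216  0.089]
t dark [108. 206.] 69 [0.449 0.49  0.028] [0.384 0.484 0.015] [0.531 0.496 0.043]
```

View pics/c1.png

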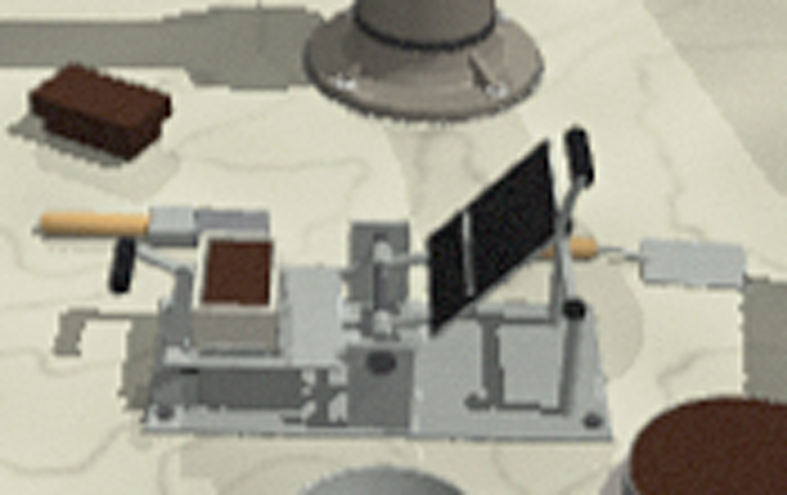

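View pics/c2.png

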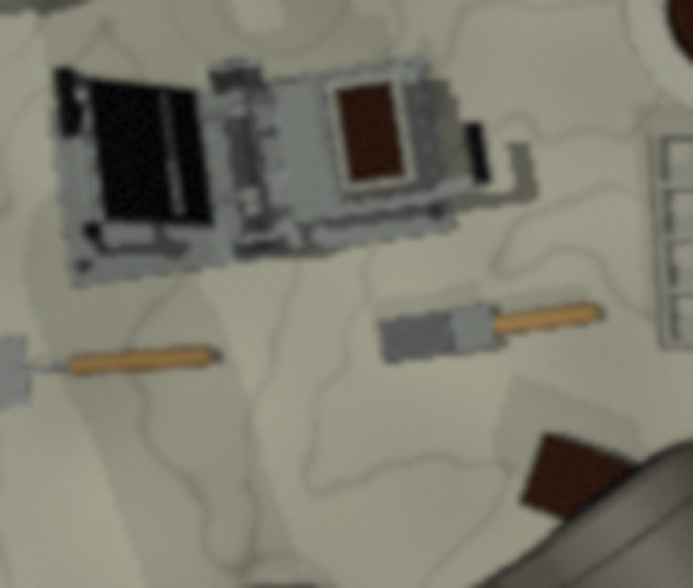

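The crop shows the plinth lying in the off-white mould on the cradle, at scene (238,200) and top (268,176). The loose brown block at (207,164) and the purple one at (131,184) are decoys. I'll measure the loose brown block to confirm, then fit the turner's pose.

```bash
cat > fit.py <<'E'
from h import *
import pickle
from scipy.optimize import least_squares
def seg(c):
    P=pts(c);R=c['pixels'].astype(int);m=(P[...,0]>.38)&(P[...,0]<.62)&(abs(P[...,1])<.28)&(P[...,2]>.03)&(P[...,2]<.32)
    return P,R,m
if __name__=='__main__':
  for n in 'scene','top':
    c=pickle.load(open(n+'0.pkl','rb'));P,R,m=seg(c)
    br=P[m&(R.sum(-1)<170)&(R[...,0]>R[...,2]+12)]
    (cx,cy),wh,an=cv2.minAreaRect((br[:,:2]*1000).astype(np.float32))
    dk=m&(R.max(-1)<45)&(R[...,0]-R[...,2]<8);D=P[dk]
    hb=D[(D[:,1]<-.2)];tb=D[(D[:,1]>.1)&(D[:,2]>.215)];se=D[(D[:,1]>.01)&(D[:,1]<.11)&(D[:,2]<.19)]
    q=se;
    for _ in range(5):
        ce=q.mean(0);nv=np.linalg.svd(q-ce)[2][2];nv*=np.sign(nv[2]);q=se[abs((se-ce)@nv)<.004]
    print(n,'plinth',cx,cy,wh,an,'z',np.median(br[:,2]))
    print(' cbar med',np.median(hb,0).round(4),'xr',np.percentile(hb[:,0],[2,98]).round(3),'tbar',np.median(tb,0).round(4),np.percentile(tb[:,0],[2,98]).round(3),'zmax',np.percentile(tb[:,2],97))
    sl=np.degrees(np.arctan2(np.hypot(*nv[:2]),nv[2]));yaw=np.degrees(np.arctan2(nv[0],-nv[1]))
    print(' seat n',nv.round(3),'slope',sl,'yaw',yaw,'c',ce.round(4),len(q))
    # hinge y at seat centre: n.(p - h) = -.0205, at h z=.075, x=ce.x
    hy=ce[1]-(-.0205-nv[2]*(ce[2]-.075))/nv[1]
    print(' hinge y at x=%.3f: %.4f'%(ce[0],hy))
    # tub & loose block
    A=P;t=(A[...,0]>.2)&(A[...,0]<.75)&(A[...,1]>.35)&(A[...,1]<.65)&(A[...,2]>.055)&(A[...,2]<.08)
    (a,b),w,an=cv2.minAreaRect((A[t][:,:2]*1000).astype(np.float32));print(' tub',a,b,w,an,np.percentile(A[t][:,2],90))
    t=(A[...,0]>.1)&(A[...,0]<.4)&(A[...,1]>-.35)&(A[...,1]<-.1)&(A[...,2]>.015)&(A[...,2]<.1)&(R.sum(-1)<170)&(R[...,0]>R[...,2]+12)
    if t.sum()>20:(a,b),w,an=cv2.minAreaRect((A[t][:,:2]*1000).astype(np.float32));print(' loose',a,b,w,an,np.percentile(A[t][:,2],95))
E
python3 fit.py
```

```text
scene plinth 502.2476806640625 -39.147491455078125 (223.13002014160156, 77.62755584716797) 88.85786437988281 z 0.09483857712090782
 cbar med [ 0.4882 -0.2205  0.0821] xr [0.456 0.507] tbar [0.5299 0.1224 0.2348] [0.498 0.548] zmax 0.23895328438281363
 seat n [ 0.046 -0.736  0.675] slope 47.54880279635733 yaw 3.591436376637892 c [0.4957 0.0666 0.1377] 501
 hinge y at x=0.496: -0.0187
 tub 493.052978515625 423.7439880371094 (157.1620330810547, 295.7717590332031) 87.89559173583984 0.06769731225105882
 loose 176.1567840576172 -293.50408935546875 (111.73320770263672, 74.07524108886719) 63.31259536743164 0.05122484427319333
top plinth 500.26788330078125 -128.61880493164062 (83.79711151123047, 45.812705993652344) 3.652904987335205 z 0.09373231482961097
 cbar med [ 0.4783 -0.2224  0.0828] xr [0.452 0.498] tbar [0.5111 0.1205 0.2324] [0.49 0.54] zmax 0.2389523363281854
 seat n [ 0.051 -0.741  0.67 ] slope 47.94034595609576 yaw 3.975590153662684 c [0.4892 0.066  0.1347] 667
 hinge y at x=0.489: -0.0157
 tub 492.12939453125 428.3514404296875 (160.41075134277344, 288.5266418457031) 89.20110321044922 0.06985969980370124
 loose 179.90936279296875 -281.3713684082031 (77.76395416259766, 64.63350677490234) 64.87069702148438 0.05305001540902806
```

The plinth's broad face measures about 84 x 46 mm, at z 0.094. The loose brown block is clearly larger, at about 111 x 74 mm, so the plinth meant is the one in the mould. Both views agree on these figures:

| Quantity | Value |
|---|---|
| Hinge | about (0.4945, -0.0165, 0.075) |
| Turner yaw | about 3.8° |
| Tray slope | about 47.7° |
| Tray grip | about (0.515, 0.123, 0.227) |

Next I'll move above the tray grip.

```bash
python3 -m jog '[[0,0,-6,0],[2,-2,-10,0.1],[51.8,-56.4,-11,0.3785],[51.8,-56.4,-11,0.3785],[51.8,-56.4,-11,0.3785],[51.8,-56.4,-11,0.3785],[51.8,-56.4,-11,0.3785],[51.8,-56.4,-11,0.3785],[51.8,-56.4,-11,0.3785],[51.8,-56.4,-11,0.3785],[51.8,-56.4,-11,0.3785],[51.8,-56.4,-11,0.3785],[51.8,-56.4,-11,0.3785],[51.8,-56.4,-11,0.3785],[51.8,-56.4,-11,0.3785],[51.8,-56.4,-11,0.3785],[51.8,-56.4,-11,0.3785],[51.8,-56.4,-11,0.3785],[51.8,-56.4,-11,0.3785],[51.8,-56.4,-11,0.3785]]' -0.2 40
```

```text
t: 1.77
eef_pos: [0.5154, 0.1248, 0.3412]
tool_rot: [0.0, 0.999, 0.033, -0.0]
contact_force: [0.7, -0.1, 0.4]
gripper_width: 0.601
grasp_force: 0.0
```

```bash
python3 -m jog '[[0,0,4,0],[0,0,8,0],[0,0,11,0],[0,0,13,0],[0,0,13.2,0],[0,0,13.2,0]]' && python3 -m jog '[[0,0,0,0],[0,0,0,0],[0,0,0,0],[0,0,0,0],[0,0,0,0],[0,0,0,0],[0,0,0,0]]' 1 40; python3 - <<'E'
from h import *
c=cam('scene');save(c,'s1.png');b=cv2.resize(c['pixels'][100:250,185:345],None,fx=4,fy=4,interpolation=cv2.INTER_CUBIC);cv2.imwrite('pics/c3.png',b[:,:,::-1])
E
```

```text
t: 2.27
eef_pos: [0.5146, 0.1224, 0.2083]
tool_rot: [0.0, 0.999, 0.033, -0.001]
contact_force: [-0.5, 0.9, 0.6]
gripper_width: 0.595
grasp_force: 0.0
t: 2.85
eef_pos: [0.5164, 0.1239, 0.2107]
tool_rot: [-0.001, 0.999, 0.033, 0.002]
contact_force: [0.6, 4.0, 4.9]
gripper_width: 0.197
grasp_force: 39.3
```

View pics/c3.png

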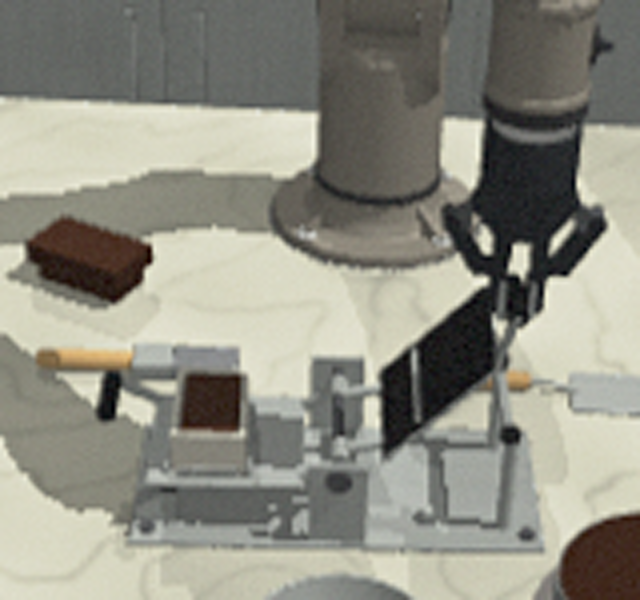

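The crop shows the fingers on the tray bar at (518,297), and the grip width matches the bar. I'll work out the arc rows next.

```bash
cat > arc.py <<'E'
import numpy as np,sys
# arc.py a0 a1 n [ncall] : rows (cm) for bar swing, min-jerk, per call; tool x=+X, y=-Y, z=down
a0,a1,n,k=float(sys.argv[1]),float(sys.argv[2]),int(sys.argv[3]),int(sys.argv[4])
s=np.arange(n+1)/n;s=10*s**3-15*s**4+6*s**5; s=.5*s+.5*np.arange(n+1)/n
a=np.radians(a0+(a1-a0)*s);p=20.5*np.c_[np.cos(a),np.sin(a)]
for i in range(0,n,k):
    q=p[i+1:i+k+1]-p[i];print(str([[0,round(-y,1),round(-z,1),0] for y,z in q]).replace(' ',''),np.degrees(a[min(i+k,n)]).round(1))
E
python3 arc.py 48 180 36 18
```

```text
[[0,np.float64(0.5),np.float64(-0.4),0],[0,np.float64(1.0),np.float64(-0.9),0],[0,np.float64(1.6),np.float64(-1.3),0],[0,np.float64(2.3),np.float64(-1.8),0],[0,np.float64(3.0),np.float64(-2.3),0],[0,np.float64(3.9),np.float64(-2.8),0],[0,np.float64(4.9),np.float64(-3.3),0],[0,np.float64(5.9),np.float64(-3.7),0],[0,np.float64(7.2),np.float64(-4.2),0],[0,np.float64(8.5),np.float64(-4.6),0],[0,np.float64(10.0),np.float64(-4.9),0],[0,np.float64(11.5),np.float64(-5.1),0],[0,np.float64(13.2),np.float64(-5.3),0],[0,np.float64(14.9),np.float64(-5.2),0],[0,np.float64(16.7),np.float64(-5.0),0],[0,np.float64(18.5),np.float64(-4.7),0],[0,np.float64(20.3),np.float64(-4.2),0],[0,np.float64(22.1),np.float64(-3.5),0]] 114.0
[[0,np.float64(1.7),np.float64(0.8),0],[0,np.float64(3.3),np.float64(1.8),0],[0,np.float64(4.7),np.float64(2.9),0],[0,np.float64(6.1),np.float64(4.1),0],[0,np.float64(7.2),np.float64(5.4),0],[0,np.float64(8.3),np.float64(6.7),0],[0,np.float64(9.2),np.float64(8.0),0],[0,np.float64(9.9),np.float64(9.3),0],[0,np.float64(10.5),np.float64(10.6),0],[0,np.float64(11.0),np.float64(11.8),0],[0,np.float64(11.3),np.float64(12.9),0],[0,np.float64(11.6),np.float64(14.0),0],[0,np.float64(11.8),np.float64(15.0),0],[0,np.float64(12.0),np.float64(15.8),0],[0,np.float64(12.1),np.float64(16.6),0],[0,np.float64(12.1),np.float64(17.4),0],[0,np.float64(12.2),np.float64(18.1),0],[0,np.float64(12.2),np.float64(18.7),0]] 180.0
```

```bash
python3 -m jog '[[0,0.5,-0.5,0],[0,1.0,-1.0,0],[0,1.6,-1.5,0],[0,2.3,-2.0,0],[0,3.0,-2.5,0],[0,3.9,-3.0,0],[0,4.9,-3.5,0],[0,5.9,-3.9,0],[0,7.2,-4.4,0],[0,8.5,-4.8,0],[0,10.0,-5.1,0],[0,11.5,-5.3,0],[0,13.2,-5.4,0],[0,14.9,-5.4,0],[0,16.7,-5.2,0],[0,18.5,-4.9,0],[0,20.3,-4.4,0],[0,22.1,-3.7,0]]'
```

```text
t: 4.4
eef_pos: [0.5304, -0.0976, 0.2474]
tool_rot: [-0.001, 0.999, 0.033, 0.001]
contact_force: [-1.5, 2.9, 4.8]
gripper_width: 0.195
grasp_force: 43.2
```

```bash
python3 -m jog '[[0,1.7,0.8,0],[0,3.3,1.8,0],[0,4.7,2.9,0],[0,6.1,4.1,0],[0,7.2,5.4,0],[0,8.3,6.7,0],[0,9.2,8.0,0],[0,9.9,9.3,0],[0,10.5,10.6,0],[0,11.0,11.8,0],[0,11.3,12.9,0],[0,11.6,14.0,0],[0,11.8,15.0,0],[0,12.0,15.8,0],[0,12.1,16.6,0],[0,12.1,17.3,0],[0,12.2,17.9,0],[0,12.2,18.4,0],[0,12.2,18.7,0],[0,12.2,18.8,0]]'
```

```text
t: 6.07
eef_pos: [0.5379, -0.2194, 0.0578]
tool_rot: [-0.0, 0.999, 0.033, -0.0]
contact_force: [-1.2, 2.5, 2.3]
gripper_width: 0.194
grasp_force: 46.0
```

```bash
python3 -m jog '[[0,0,0.2,0],[0,0,0.4,0],[0,0,0.4,0]]'; python3 - <<'E'
from h import *
c=cam('scene');save(c,'s2.png');b=cv2.resize(c['pixels'][100:250,185:345],None,fx=4,fy=4,interpolation=cv2.INTER_CUBIC);cv2.imwrite('pics/c4.png',b[:,:,::-1])
E
```

```text
t: 6.32
eef_pos: [0.538, -0.2194, 0.0573]
tool_rot: [0.0, 0.999, 0.033, -0.0]
contact_force: [-10.5, 5.8, 28.5]
gripper_width: 0.193
grasp_force: 48.7
```

View pics/c4.png

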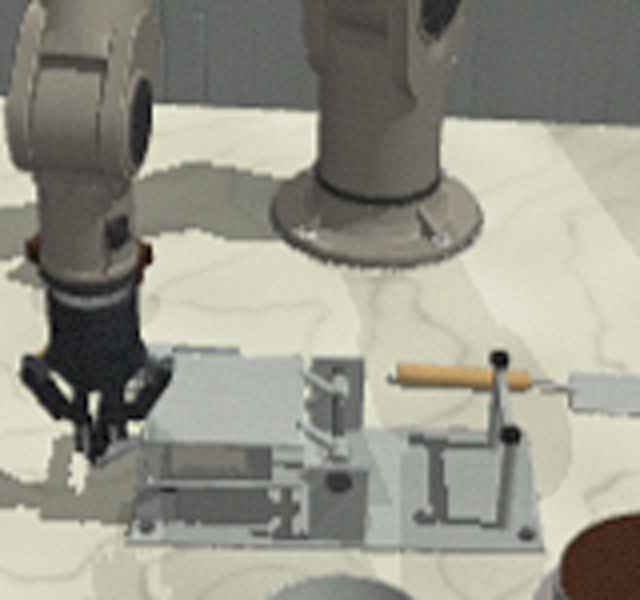

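The crop shows the tray leaf closed over the cradle at (230,400), with the fingers on the bar at (95,440). I'll re-grip over the joint of both halves.

```bash
python3 -m jog '[[0,0,-0.3,0],[0,0,-0.3,0],[0,0,-0.3,0],[-1,0,-0.3,0],[-2,0,-0.3,0],[-3,0,-0.3,0],[-3,0,-0.3,0]]' 0.25 && python3 -m jog '[[0,0,0,0],[0,0,0,0],[0,0,0,0],[0,0,0,0],[0,0,0,0]]' 1 70; python3 arc.py 180 28 42 21 | sed 's/np.float64(\([-0-9.]*\))/\1/g'
```

```text
t: 6.95
eef_pos: [0.5045, -0.2223, 0.0566]
tool_rot: [-0.0, 0.999, 0.032, -0.002]
contact_force: [-0.3, 0.2, 0.0]
gripper_width: 0.375
grasp_force: 0.0
t: 7.37
eef_pos: [0.5073, -0.2213, 0.0574]
tool_rot: [-0.0, 0.999, 0.033, -0.001]
contact_force: [-4.8, 1.5, 5.9]
gripper_width: 0.185
grasp_force: 68.1
[[0,-0.0,-0.7,0],[0,-0.0,-1.3,0],[0,-0.1,-2.0,0],[0,-0.2,-2.8,0],[0,-0.3,-3.6,0],[0,-0.5,-4.5,0],[0,-0.7,-5.4,0],[0,-1.0,-6.5,0],[0,-1.4,-7.5,0],[0,-1.9,-8.7,0],[0,-2.5,-9.9,0],[0,-3.3,-11.1,0],[0,-4.1,-12.3,0],[0,-5.1,-13.5,0],[0,-6.2,-14.7,0],[0,-7.5,-15.8,0],[0,-8.9,-16.9,0],[0,-10.4,-17.8,0],[0,-12.0,-18.7,0],[0,-13.8,-19.4,0],[0,-15.5,-19.9,0]] 104.0
[[0,-1.8,-0.4,0],[0,-3.7,-0.6,0],[0,-5.5,-0.6,0],[0,-7.3,-0.5,0],[0,-9.0,-0.2,0],[0,-10.7,0.2,0],[0,-12.2,0.7,0],[0,-13.7,1.3,0],[0,-15.0,2.0,0],[0,-16.2,2.7,0],[0,-17.3,3.5,0],[0,-18.3,4.3,0],[0,-19.1,5.1,0],[0,-19.9,5.8,0],[0,-20.5,6.5,0],[0,-21.1,7.2,0],[0,-21.6,7.9,0],[0,-22.0,8.5,0],[0,-22.4,9.1,0],[0,-22.7,9.7,0],[0,-23.1,10.3,0]] 28.0
```

```bash
python3 -m jog '[[0,0,-0.7,0],[0,0,-1.3,0],[0,-0.1,-2.0,0],[0,-0.2,-2.8,0],[0,-0.3,-3.6,0],[0,-0.5,-4.5,0],[0,-0.7,-5.4,0],[0,-1.0,-6.5,0],[0,-1.4,-7.5,0],[0,-1.9,-8.7,0],[0,-2.5,-9.9,0],[0,-3.3,-11.1,0],[0,-4.1,-12.3,0],[0,-5.1,-13.5,0],[0,-6.2,-14.7,0],[0,-7.5,-15.8,0],[0,-8.9,-16.9,0],[0,-10.4,-17.8,0],[0,-12.0,-18.7,0],[0,-13.8,-19.4,0]]'
```

```text
t: 9.03
eef_pos: [0.4996, -0.0922, 0.2575]
tool_rot: [0.007, 1.0, 0.03, 0.002]
contact_force: [-11.6, -23.5, 25.6]
gripper_width: 0.173
grasp_force: 69.0
```

The force is higher than I expected, about 32 N radially. I'll look before going on.

```bash
python3 - <<'E'
from h import *
c=cam('scene');o=bot.get_obs();print(o['eef_pos'],o['contact_force'],o['torque'],o['gripper_width'])
b=cv2.resize(c['pixels'][90:240,190:340],None,fx=4,fy=4,interpolation=cv2.INTER_CUBIC)
h=np.array([.4945,-.0165,.075]);u=np.array([.9978,.0663,0]);v=np.array([-.0663,.9978,0]);z=np.array([0,0,1])
def dot(p,col):
    q=(proj(c,p)-[190,90])*4;cv2.circle(b,tuple(int(i) for i in q),3,col,-1)
dot(h+.075*u,(255,0,0))
for d in range(100,125,3):
    a=np.radians(d)
    dot(h+.06*u+.205*(np.cos(a)*v+np.sin(a)*z),(255,0,0))
dot(o['eef_pos'],(0,255,0))
cv2.imwrite('pics/c5.png',b[:,:,::-1])
E
```

```text
[ 0.49941266 -0.08789434  0.25935659] [-16.06889334 -20.0774737   27.52133036] [-5.50641432  3.57302393 -0.24335817] 0.1793931470938187
```

View pics/c5.png

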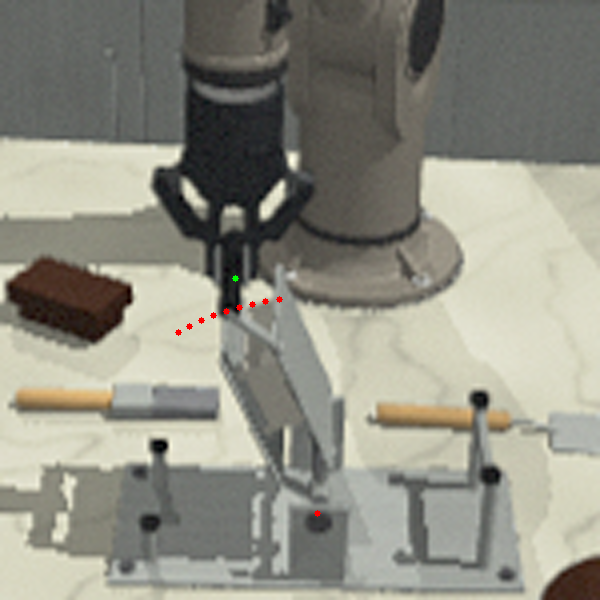

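The bar's near end is at about (230,310), so the bar has crept about 9 mm towards the fingertips. The leaves stay put on their hinge friction, so I'll release, reseat and grip again here.

```bash
python3 -m jog '[[0,0,0,0],[0,0,0,0],[0,0,0,0],[0,0,0,0]]' 0.3 && python3 -m jog '[[0,0,0,0],[0,0,0,0],[0,0,0,0],[0,0,0,0]]' 1 100; python3 - <<'E'
from h import *
o=bot.get_obs();p=o['eef_pos']-[.4945,-.0165,.075-.0175]
d=np.array([-.0663,.9978,0])@p;print(d,p[2],np.hypot(d,p[2]),np.degrees(np.arctan2(p[2],d)))
E
python3 arc.py 111 28 28 14 | sed 's/np.float64(\([-0-9.]*\))/\1/g'
```

```text
t: 9.42
eef_pos: [0.4998, -0.0826, 0.2525]
tool_rot: [-0.0, 0.999, 0.034, 0.001]
contact_force: [-0.1, 0.9, 0.6]
gripper_width: 0.352
grasp_force: 0.0
t: 9.75
eef_pos: [0.5001, -0.0861, 0.2529]
tool_rot: [0.002, 0.999, 0.032, 0.001]
contact_force: [-2.3, -6.9, 9.9]
gripper_width: 0.169
grasp_force: 97.5
-0.06986351011108555 0.19541949659789376 0.20753238228193682 109.67224037578917
[[0,-0.5,-0.2,0],[0,-1.0,-0.4,0],[0,-1.7,-0.6,0],[0,-2.4,-0.7,0],[0,-3.1,-0.9,0],[0,-4.1,-1.1,0],[0,-5.1,-1.2,0],[0,-6.2,-1.3,0],[0,-7.5,-1.4,0],[0,-8.8,-1.3,0],[0,-10.2,-1.2,0],[0,-11.6,-0.9,0],[0,-13.1,-0.5,0],[0,-14.5,-0.1,0]] 69.5
[[0,-1.4,0.6,0],[0,-2.7,1.3,0],[0,-4.0,2.0,0],[0,-5.1,2.8,0],[0,-6.2,3.7,0],[0,-7.1,4.5,0],[0,-7.9,5.3,0],[0,-8.6,6.1,0],[0,-9.2,6.8,0],[0,-9.6,7.5,0],[0,-10.0,8.1,0],[0,-10.4,8.6,0],[0,-10.7,9.1,0],[0,-10.9,9.6,0]] 28.0
```

```bash
python3 -m jog '[[0,-0.5,-0.3,0],[0,-1.2,-0.5,0],[0,-1.9,-0.7,0],[0,-2.6,-0.8,0],[0,-3.6,-1.0,0],[0,-4.6,-1.1,0],[0,-5.7,-1.2,0],[0,-7.0,-1.3,0],[0,-8.3,-1.3,0],[0,-9.7,-1.2,0],[0,-11.1,-0.9,0],[0,-12.4,-0.6,0],[0,-13.4,-0.3,0],[0,-14.0,-0.1,0]]'; python3 - <<'E'
from h import *
o=bot.get_obs();p=o['eef_pos']-[.4945,-.0165,.075-.0175]
d=np.array([-.0663,.9978,0])@p;print(d,p[2],np.hypot(d,p[2]),np.degrees(np.arctan2(p[2],d)))
E
python3 arc.py 69 27 18 18 | sed 's/np.float64(\([-0-9.]*\))/\1/g'
```

```text
t: 10.92
eef_pos: [0.4921, 0.0551, 0.2529]
tool_rot: [0.001, 0.999, 0.033, 0.002]
contact_force: [7.4, -6.9, 0.8]
gripper_width: 0.171
grasp_force: 102.7
0.07162157697811729 0.19543630883404473 0.2081465856061744 69.87362146997071
[[0,-0.4,0.2,0],[0,-0.9,0.3,0],[0,-1.4,0.6,0],[0,-2.0,0.9,0],[0,-2.8,1.3,0],[0,-3.6,1.8,0],[0,-4.5,2.4,0],[0,-5.5,3.1,0],[0,-6.4,3.9,0],[0,-7.2,4.7,0],[0,-8.0,5.6,0],[0,-8.7,6.4,0],[0,-9.3,7.2,0],[0,-9.8,7.9,0],[0,-10.2,8.5,0],[0,-10.5,9.0,0],[0,-10.7,9.5,0],[0,-10.9,9.8,0]] 27.0
```

```bash
python3 -m jog '[[0,-0.4,0.1,0],[0,-0.9,0.3,0],[0,-1.4,0.5,0],[0,-2.0,0.8,0],[0,-2.8,1.2,0],[0,-3.6,1.7,0],[0,-4.5,2.3,0],[0,-5.5,3.0,0],[0,-6.4,3.8,0],[0,-7.2,4.6,0],[0,-8.0,5.5,0],[0,-8.7,6.3,0],[0,-9.3,7.1,0],[0,-9.8,7.8,0],[0,-10.1,8.4,0],[0,-10.4,8.9,0],[0,-10.6,9.3,0],[0,-10.7,9.6,0],[0,-10.7,9.6,0]]'; python3 - <<'E'
from h import *
o=bot.get_obs();p=o['eef_pos']-[.4945,-.0165,.075-.0175]
d=np.array([-.0663,.9978,0])@p;print(d,p[2],np.hypot(d,p[2]),np.degrees(np.arctan2(p[2],d)))
E
```

```text
t: 12.5
eef_pos: [0.4853, 0.1643, 0.158]
tool_rot: [-0.001, 0.999, 0.033, 0.003]
contact_force: [4.1, -0.7, 9.5]
gripper_width: 0.169
grasp_force: 102.5
0.18099000567433796 0.100548772838051 0.20704453113577975 29.05430647741462
```

Nearly down, with a 9.5 N load. I'll press on gently to find the stop.

```bash
python3 -m jog '[[0,0.05,0.2,0],[0,0.1,0.4,0],[0,0.15,0.6,0],[0,0.15,0.6,0]]'; python3 - <<'E'
from h import *
o=bot.get_obs();p=o['eef_pos']-[.4945,-.0165,.075-.0175]
d=np.array([-.0663,.9978,0])@p;print(d,p[2],np.hypot(d,p[2]),np.degrees(np.arctan2(p[2],d)))
E
```

```text
t: 12.83
eef_pos: [0.4855, 0.1644, 0.1576]
tool_rot: [-0.001, 0.999, 0.033, 0.004]
contact_force: [-16.2, -5.8, 63.3]
gripper_width: 0.17
grasp_force: 109.0
0.1810482304334415 0.10009216763783896 0.2068741254133097 28.935927733333205
```

```bash
python3 -m jog '[[0,0,-0.5,0],[0,0,-0.5,0],[0,0,-0.5,0],[-1,0,-0.4,0],[-2,0,-0.4,0],[-3,0,-0.4,0],[-3,0,-0.4,0],[-3,0,-0.4,0]]' 0.3 && python3 -m jog '[[0,0,0,0],[0,0,0,0],[0,0,0,0],[0,0,0,0],[0,0,0,0]]' 1 50; python3 - <<'E'
from h import *
o=bot.get_obs();p=o['eef_pos']-[.4945,-.0165,.075-.0175]
d=np.array([-.0663,.9978,0])@p;print(np.array([.9978,.0663,0])@p,d,p[2],np.hypot(d,p[2]),np.degrees(np.arctan2(p[2],d)))
E
python3 arc.py 28 180 40 20 | sed 's/np.float64(\([-0-9.]*\))/\1/g'
```

```text
t: 13.5
eef_pos: [0.4519, 0.1589, 0.1541]
tool_rot: [0.0, 0.999, 0.033, -0.0]
contact_force: [0.6, -0.3, -0.3]
gripper_width: 0.348
grasp_force: 0.0
t: 13.92
eef_pos: [0.4525, 0.1621, 0.1548]
tool_rot: [-0.002, 0.999, 0.034, 0.0]
contact_force: [-4.4, 6.8, 3.3]
gripper_width: 0.185
grasp_force: 48.8
-0.030082686391262985 0.18095948367505027 0.09732720923411564 0.2054724321879753 28.27313180753287
[[0,0.3,-0.6,0],[0,0.7,-1.2,0],[0,1.1,-1.8,0],[0,1.6,-2.5,0],[0,2.1,-3.2,0],[0,2.7,-3.9,0],[0,3.4,-4.7,0],[0,4.3,-5.5,0],[0,5.2,-6.3,0],[0,6.3,-7.1,0],[0,7.5,-7.9,0],[0,8.9,-8.7,0],[0,10.3,-9.3,0],[0,11.9,-9.9,0],[0,13.6,-10.4,0],[0,15.4,-10.7,0],[0,17.3,-10.9,0],[0,19.2,-10.8,0],[0,21.1,-10.6,0],[0,23.1,-10.3,0]] 104.0
[[0,1.9,0.6,0],[0,3.7,1.3,0],[0,5.4,2.2,0],[0,6.9,3.2,0],[0,8.4,4.3,0],[0,9.7,5.5,0],[0,10.8,6.8,0],[0,11.8,8.1,0],[0,12.6,9.4,0],[0,13.3,10.6,0],[0,13.9,11.8,0],[0,14.4,13.0,0],[0,14.7,14.1,0],[0,15.0,15.1,0],[0,15.2,16.1,0],[0,15.3,16.9,0],[0,15.4,17.8,0],[0,15.5,18.5,0],[0,15.5,19.2,0],[0,15.5,19.9,0]] 180.0
```

```bash
python3 -m jog '[[0,-0.2,-0.2,0],[0,-0.1,-0.5,0],[0,0.1,-1.0,0],[0,0.4,-1.5,0],[0,0.8,-2.1,0],[0,1.3,-2.7,0],[0,1.8,-3.3,0],[0,2.4,-4.0,0],[0,3.1,-4.8,0],[0,4.0,-5.6,0],[0,4.9,-6.4,0],[0,6.0,-7.2,0],[0,7.2,-8.0,0],[0,8.6,-8.8,0],[0,10.0,-9.4,0],[0,11.6,-10.0,0],[0,13.3,-10.5,0],[0,15.1,-10.8,0],[0,17.0,-11.0,0],[0,18.9,-10.9,0]]'; python3 - <<'E'
from h import *
o=bot.get_obs();p=o['eef_pos']-[.4945,-.0165,.075-.0175]
d=np.array([-.0663,.9978,0])@p;print(np.array([.9978,.0663,0])@p,d,p[2],np.hypot(d,p[2]),np.degrees(np.arctan2(p[2],d)))
E
python3 arc.py 92 180 28 20 | sed 's/np.float64(\([-0-9.]*\))/\1/g'
```

```text
t: 15.58
eef_pos: [0.4662, -0.0292, 0.2672]
tool_rot: [-0.0, 0.999, 0.034, 0.002]
contact_force: [-3.0, 4.1, 8.9]
gripper_width: 0.186
grasp_force: 53.5
-0.029082345987596556 -0.010832775207219716 0.20970034900200663 0.20997996425910148 92.95717713069837
[[0,0.6,0.0,0],[0,1.2,0.1,0],[0,1.8,0.1,0],[0,2.6,0.3,0],[0,3.5,0.4,0],[0,4.4,0.6,0],[0,5.5,0.9,0],[0,6.6,1.3,0],[0,7.8,1.9,0],[0,9.1,2.5,0],[0,10.4,3.2,0],[0,11.6,4.1,0],[0,12.9,5.1,0],[0,14.0,6.2,0],[0,15.1,7.5,0],[0,16.1,8.7,0],[0,16.9,10.0,0],[0,17.6,11.3,0],[0,18.2,12.6,0],[0,18.7,13.8,0]] 161.1
[[0,0.4,1.2,0],[0,0.6,2.2,0],[0,0.8,3.2,0],[0,0.9,4.0,0],[0,1.0,4.8,0],[0,1.1,5.5,0],[0,1.1,6.1,0],[0,1.1,6.7,0]] 180.0
```

```bash
python3 -m jog '[[0,0.7,-0.1,0],[0,1.4,0,0],[0,2.2,0.2,0],[0,3.1,0.3,0],[0,4.0,0.5,0],[0,5.1,0.8,0],[0,6.2,1.2,0],[0,7.4,1.7,0],[0,8.7,2.3,0],[0,10.0,3.0,0],[0,11.2,3.9,0],[0,12.5,4.9,0],[0,13.6,6.0,0],[0,14.7,7.3,0],[0,15.7,8.5,0],[0,16.5,9.8,0],[0,17.2,11.1,0],[0,17.8,12.4,0],[0,18.3,13.6,0]]' && python3 -m jog '[[0,0.3,1.0,0],[0,0.6,2.1,0],[0,0.8,3.1,0],[0,0.9,3.9,0],[0,1.0,4.7,0],[0,1.1,5.4,0],[0,1.1,6.0,0],[0,1.1,6.5,0],[0,1.1,6.8,0],[0,1.1,6.9,0]]'; python3 - <<'E'
from h import *
o=bot.get_obs();p=o['eef_pos']-[.4945,-.0165,.075-.0175]
d=np.array([-.0663,.9978,0])@p;print(np.array([.9978,.0663,0])@p,d,p[2],np.hypot(d,p[2]),np.degrees(np.arctan2(p[2],d)))
E
```

```text
t: 17.17
eef_pos: [0.4774, -0.2128, 0.1257]
tool_rot: [-0.0, 0.999, 0.033, -0.0]
contact_force: [1.4, 5.5, 1.6]
gripper_width: 0.192
grasp_force: 53.4
t: 18.0
eef_pos: [0.4782, -0.2231, 0.0592]
tool_rot: [0.0, 0.999, 0.033, -0.0]
contact_force: [-7.3, 5.6, 25.6]
gripper_width: 0.188
grasp_force: 59.0
-0.03000056981403898 -0.205099166613799 0.0016745446325633281 0.2051060024606821 179.53221551390743
```

```bash
python3 -m jog '[[0,0,-0.3,0],[0,0,-0.3,0],[0,0,-0.3,0],[0,0,-3,0],[0,0,-7,0],[0,0,-11,0],[0,0,-15,0],[0,0,-19,0],[0,0,-19,0]]' 0.1; python3 - <<'E'
from h import *
import pickle
for n in('scene','top'):
    c=cam(n);pickle.dump(c,open(n+'1.pkl','wb'))
s=pickle.load(open('scene1.pkl','rb'));t=pickle.load(open('top1.pkl','rb'))
a=cv2.resize(s['pixels'][150:240,240:330],None,fx=4.4,fy=4.4,interpolation=cv2.INTER_CUBIC)
b=cv2.resize(t['pixels'][140:230,180:270],None,fx=4.4,fy=4.4,interpolation=cv2.INTER_CUBIC)
cv2.imwrite('pics/c6.png',np.hstack([a,b])[:,:,::-1])
E
```

```text
t: 18.75
eef_pos: [0.4823, -0.2249, 0.2563]
tool_rot: [0.003, 0.999, 0.033, 0.006]
contact_force: [0.9, -0.4, 0.8]
gripper_width: 0.454
grasp_force: 0.0
```

View pics/c6.png

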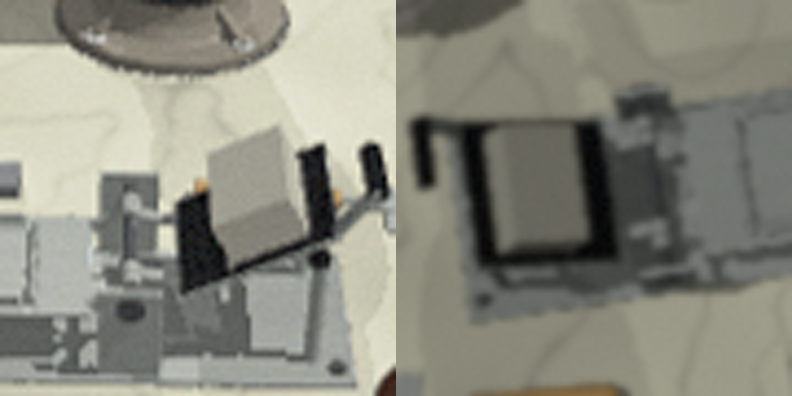

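The mould lies upside down on the tray, with its top face at crop (255,185) on the left and (540,185) on the right. I'll measure its top face.

```bash
python3 - <<'E'
from h import *
import pickle
h=np.array([.4945,-.0165,.075]);U=np.array([[.9978,.0663,0],[-.0663,.9978,0],[0,0,1]])
for n in('scene','top'):
    c=pickle.load(open(n+'1.pkl','rb'));P=(pts(c)-h)@U.T;R=c['pixels'].astype(int)
    a=np.radians(28);r=P[...,1]*np.cos(a)+P[...,2]*np.sin(a);w=-P[...,1]*np.sin(a)+P[...,2]*np.cos(a)
    m=(abs(P[...,0])<.058)&(r>.06)&(r<.16)&(w>.0)&(w<.035)
    k=m&(w>.013)
    q=np.c_[P[...,0][k],r[k],w[k]]
    for _ in range(4):
        ce=q.mean(0);nv=np.linalg.svd(q-ce)[2][2];nv*=np.sign(nv[2]);q=q[abs((q-ce)@nv)<.003]
    rect=cv2.minAreaRect((q[:,:2]*1000).astype(np.float32))
    print(n,len(q),'top c',ce.round(4),'n',nv.round(3),'x',np.percentile(q[:,0],[2,98]).round(4),'r',np.percentile(q[:,1],[2,98]).round(4),rect)
    # tub
    A=pts(c);t=(A[...,1]>.33)&(A[...,1]<.53)&(A[...,0]>.33)&(A[...,0]<.65)&(A[...,2]<.02)&(A[...,2]>-.01)
    print(' floor z',np.median(A[...,2][(abs(A[...,0]-.49)<.03)&(abs(A[...,1]-.43)<.03)]))
    t=(A[...,1]>.3)&(A[...,1]<.56)&(A[...,0]>.3)&(A[...,0]<.68)&(abs(A[...,2]-.065)<.006)
    print(' tub',np.percentile(A[t],[1,99],axis=0).round(3).tolist())
E
```

```text
scene 289 top c [0.0023 0.1101 0.0205] n [-0.002  0.002  1.   ] x [-0.049   0.0492] r [0.0802 0.1408] ((-0.5453071594238281, 110.26459503173828), (64.3243637084961, 106.01139831542969), 88.22833251953125)
 floor z 0.002016915565286659
 tub [[0.346, 0.314, 0.06], [0.638, 0.504, 0.07]]
top 298 top c [0.0023 0.1113 0.0187] n [ 0.01  -0.014  1.   ] x [-0.0483  0.0482] r [0.0806 0.143 ] ((-0.46355438232421875, 111.02969360351562), (65.78517150878906, 99.56839752197266), 89.30558776855469)
 floor z 0.003942917144208913
 tub [[0.348, 0.314, 0.059], [0.635, 0.506, 0.071]]
```

The mould's centre is 111 mm from the pin and its top lies 20 mm off the pin plane, so it is seated and parallel to the seat. The tool stays vertical, so I have to grip a block tilted 28°. First I'll measure the finger-tip thickness from the image I already have.

```bash
python3 - <<'E'
from h import *
import pickle
c=pickle.load(open('scene1.pkl','rb'));P=pts(c)
u,v=proj(c,[.4823,-.2249,.2563]);print(u,v,'mm/px',1000*np.linalg.norm(np.array(c['pose'])[:3,3]-[.4823,-.2249,.2563])/c['f'])
m=(abs(P[...,0]-.482)<.05)&(abs(P[...,1]+.225)<.09)&(P[...,2]>.2)
v=int(v)
for r in range(v-26,v+6):
    cs=np.where(m[r])[0]
    print(r,cs.min() if len(cs) else '', ''.join('#' if m[r,k] else '.' for k in range(int(u)-25,int(u)+26)), P[r,cs,2].mean().round(3) if len(cs) else '')
E
```

```text
208.1778780921309 155.6273470529013 mm/px 3.3492442114962153
129 186 ...########.########################.########...... 0.359
130 186 ...########..#######################..#######...... 0.355
131 186 ...#######....#####################...#######...... 0.353
132 187 ....######....####################....######....... 0.349
133 187 ....#######....##################......#####....... 0.345
134 187 ....#######.....########.########......#####....... 0.341
135 188 .....######.....##################.....####........ 0.338
136 188 .....#######....##################....#####........ 0.334
137 189 ......######....####......########....#####........ 0.33
138 189 ......#######...####........######....####......... 0.327
139 190 .......#######.##.#..........######..#####......... 0.322
140 190 .......##.#########..........#############......... 0.318
141 191 ........###########...........###########.......... 0.316
142 191 ........###########...........###########.......... 0.312
143 192 .........##########...........##########........... 0.308
144 193 ..........#.########...........#########..
[... 336 characters left out ...]
. 0.285
150 198 ...............#####...........####................ 0.281
151 198 ...............#####...........#####............... 0.277
152 198 ...............#####...........####................ 0.274
153 198 ...............#####...........####................ 0.271
154 200 .................###...........####................ 0.268
155 200 .................###...........##.................. 0.263
156 214 ...............................##.................. 0.262
157  ................................................... 
158  ................................................... 
159  ................................................... 
160  ...................................................
```

The tips taper to about 8 mm at the back, so a grip on the mould's upper hinge-side edge and its uphill face should just work. I'll go over the mould at turner (0, 0.097) with the gripper fully open.

```bash
python3 -m jog '[[1,-3,-0.5,0],[3,-7,-0.5,0],[3,-11,-0.5,0],[3,-15,-0.5,0],[3,-19,-0.5,0],[3,-23,-0.5,0],[3,-27,-0.5,0],[3,-29.5,-0.5,0],[3,-30.2,-0.5,0],[3,-30.2,-0.5,0],[3,-30.2,-0.5,0],[3,-30.2,-0.5,0]]' -1 30; cat > st.py <<'E'
from h import *
o=bot.get_obs();p=o['eef_pos']-[.4945,-.0165,0]
print('turner xyz',(np.array([[.9978,.0663,0],[-.0663,.9978,0],[0,0,1]])@p).round(4),'F',o['contact_force'].round(1),'w',round(o['gripper_width'],3),'g',round(o['grasp_force'],1),'M',o['torque'].round(2))
E
python3 st.py
```

```text
t: 19.85
eef_pos: [0.488, 0.0781, 0.2523]
tool_rot: [0.001, 0.999, 0.032, -0.001]
contact_force: [-0.5, -0.5, -0.3]
gripper_width: 1.004
grasp_force: 0.0
turner xyz [-2.000e-04  9.480e-02  2.523e-01] F [-0.5 -0.5 -0.3] w 1.004 g 0.0 M [-0.04 -0.06  0.02]
```

```bash
python3 -m jog '[[0,-0.1,4,0],[0,-0.1,8,0],[0,-0.1,10.5,0],[0,-0.1,12,0],[0,-0.1,12.4,0],[0,-0.1,12.5,0],[0,-0.1,12.5,0]]' && python3 st.py
```

```text
t: 20.43
eef_pos: [0.4887, 0.0804, 0.1288]
tool_rot: [0.0, 0.999, 0.032, 0.0]
contact_force: [0.1, 0.3, 0.8]
gripper_width: 0.999
grasp_force: 0.0
turner xyz [0.0007 0.0971 0.1288] F [0.1 0.3 0.8] w 0.999 g 0.0 M [-0.01  0.06  0.06]
```

```bash
python3 -m jog '[[0,0,0.2,0],[0,0,0.2,0]]' && python3 st.py;python3 -m jog '[[0,0,0.2,0],[0,0,0.2,0]]' && python3 st.py
```

```text
t: 20.6
eef_pos: [0.4889, 0.0811, 0.1273]
tool_rot: [-0.0, 0.999, 0.033, 0.001]
contact_force: [0.6, 0.6, 0.4]
gripper_width: 1.003
grasp_force: 0.0
turner xyz [0.0009 0.0978 0.1273] F [0.6 0.6 0.4] w 1.003 g 0.0 M [-0.03 -0.04  0.01]
t: 20.77
eef_pos: [0.4883, 0.0812, 0.1247]
tool_rot: [0.0, 0.999, 0.033, 0.0]
contact_force: [-0.1, 0.4, 0.5]
gripper_width: 1.002
grasp_force: 0.0
turner xyz [0.0003 0.0979 0.1247] F [-0.1  0.4  0.5] w 1.002 g 0.0 M [-0.01  0.02 -0.02]
```

```bash
for i in 1 2; do python3 -m jog '[[0,0,0.2,0],[0,0,0.2,0]]' >/dev/null && python3 st.py; done; python3 -m jog '[[0,0,0.1,0],[0,0,0.1,0]]' >/dev/null && python3 st.py
```

```text
turner xyz [-0.      0.098   0.1222] F [ 0.6 -1.2  0.2] w 1.001 g 0.0 M [0.01 0.04 0.03]
turner xyz [-1.0e-04  9.8e-02  1.2e-01] F [-0.3  0.7  0.1] w 0.998 g 0.0 M [-0.01  0.02  0.06]
turner xyz [-0.      0.098   0.1191] F [-0.1  0.9  0.7] w 1.003 g 0.0 M [-0.03 -0.01 -0.03]
```

```bash
python3 -m jog '[[0,0,0.1,0],[0,0,0.1,0]]' >/dev/null && python3 st.py; python3 -m jog '[[0,0,0.1,0],[0,0,0.1,0]]' >/dev/null && python3 st.py;python3 -m jog '[[0,0,0.1,0],[0,0,0.1,0]]' >/dev/null && python3 st.py
```

```text
turner xyz [-0.      0.0979  0.1181] F [-0.1 -0.3 -0.4] w 0.999 g 0.0 M [-0.   -0.05 -0.03]
turner xyz [-0.      0.0979  0.1171] F [-0.5  0.2 -0. ] w 0.999 g 0.0 M [ 0.    0.02 -0.01]
turner xyz [0.0002 0.0981 0.1167] F [-2.2 -0.5  5.7] w 0.999 g 2.5 M [0.12 0.41 0.04]
```

The finger touches the tray at TCP z of about 0.1168. I'll rise 1.5 mm, centre and close gently.

```bash
python3 -m jog '[[0,0.1,-0.2,0],[0,0.1,-0.2,0]]' >/dev/null && python3 st.py;  python3 -m jog '[[0,0,0,0],[0,0,0,0],[0,0,0,0],[0,0,0,0]]' 1 25 >/dev/null && python3 st.py; python3 - <<'E'
from h import *
c=cam('scene');a=cv2.resize(c['pixels'][120:230,235:345],None,fx=5,fy=5,interpolation=cv2.INTER_CUBIC);cv2.imwrite('pics/c7.png',a[:,:,::-1])
E
```

```text
turner xyz [0.0003 0.0968 0.1186] F [0.2 0.3 0.3] w 1.0 g 0.0 M [-0.01 -0.01  0.02]
turner xyz [0.0002 0.0963 0.1189] F [-2.3 -2.1  8.1] w 0.83 g 24.9 M [-0.64  0.46 -0.02]
```

View pics/c7.png

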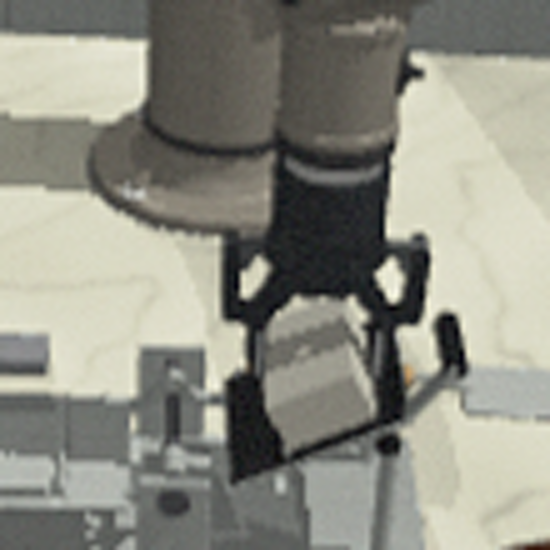

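The crop shows both fingers on the mould, at (258,350) on the hinge side and (380,370) uphill. The grip is steady at 70 mm. I'll draw off slowly along the seat normal.

```bash
python3 -m jog '[[0,0,0,0],[0,0,0,0]]' 1 40 >/dev/null && python3 st.py; python3 -m jog '[[0,0.1,-0.2,0],[0,0.2,-0.4,0],[0,0.3,-0.55,0],[0,0.4,-0.7,0]]' >/dev/null && python3 st.py
```

```text
turner xyz [0.0002 0.0963 0.1192] F [-3.1 -2.7 10.5] w 0.825 g 40.0 M [-0.75  0.73 -0.02]
turner xyz [-1.000e-04  9.290e-02  1.252e-01] F [-0.6  0.7 -0.8] w 0.826 g 43.0 M [-0.05  0.02  0.02]
```

The grip holds, and the load is about the mould's own weight. I'll continue along the normal.

```bash
python3 -m jog '[[0,0.2,-0.4,0],[0,0.5,-0.9,0],[0,0.8,-1.5,0],[0,1.1,-2.1,0],[0,1.4,-2.7,0],[0,1.8,-3.4,0],[0,2.2,-4.1,0],[0,2.6,-4.9,0],[0,3.0,-5.7,0],[0,3.2,-6.0,0]]' >/dev/null && python3 st.py; python3 - <<'E'
from h import *
h=np.array([.4945,-.0165,.075]);U=np.array([[.9978,.0663,0],[-.0663,.9978,0],[0,0,1]])
for n in('scene','top'):
    c=cam(n);P=(pts(c)-h)@U.T;R=c['pixels'].astype(int);a=np.radians(28)
    r=P[...,1]*np.cos(a)+P[...,2]*np.sin(a);w=-P[...,1]*np.sin(a)+P[...,2]*np.cos(a)
    br=(abs(P[...,0])<.06)&(r>.06)&(r<.165)&(w>-.03)&(w<.03)&(R[...,0]>R[...,2]+10)&(R.sum(-1)<200)
    q=np.c_[P[...,0][br],r[br],w[br]];print(n,len(q),np.percentile(q,[3,50,97],axis=0).round(4).tolist() if len(q) else '')
E
```

```text
turner xyz [0.0007 0.0602 0.1868] F [ 0.6  0.3 -0.9] w 0.822 g 43.0 M [ 0.05 -0.03  0.  ]
scene 267 [[-0.0278, 0.0883, -0.0189], [0.0309, 0.1141, 0.0003], [0.0441, 0.1333, 0.0169]]
top 84 [[-0.0425, 0.1167, -0.0172], [-0.0201, 0.1294, -0.0034], [0.0147, 0.1356, 0.0115]]
```

The plinth stands on the tray: it shows 88–135 mm from the pin, top about 34 mm above the seat. Now I'll take the mould to the tub, at about (0.491, 0.41).

```bash
python3 -m jog '[[0,0,-1.5,0],[0,0,-4,0],[0,0,-6.5,0],[0.1,-1,-8.5,0],[0.2,-3,-9.5,0],[0.4,-6,-9.5,0],[0.6,-9,-9.5,0],[0.8,-12,-9.5,0],[1.0,-15,-9.5,0],[1.2,-18,-9.5,0],[1.4,-21,-9.5,0],[1.6,-24,-9.5,0],[1.8,-27,-9.5,0],[2.0,-30,-9.5,0],[2.2,-33,-9.5,0],[2.4,-35.5,-9.5,0],[2.4,-36.6,-9.5,0],[2.4,-36.8,-9.5,0],[2.4,-36.8,-9.5,0]]'; python3 - <<'E'
from h import *
c=cam('scene')
A=pts(c);t=(A[...,1]>.3)&(A[...,1]<.56)&(A[...,0]>.3)&(A[...,0]<.68)&(abs(A[...,2]-.065)<.005)
print(np.percentile(A[t],[1,99],axis=0).round(3).tolist(),cv2.minAreaRect((A[t][:,:2]*1000).astype(np.float32)))
a=cv2.resize(c['pixels'][90:260,270:440],None,fx=3.5,fy=3.5,interpolation=cv2.INTER_CUBIC);cv2.imwrite('pics/c8.png',a[:,:,::-1])
E
```

```text
t: 25.33
eef_pos: [0.4897, 0.413, 0.2796]
tool_rot: [0.001, 0.999, 0.034, -0.001]
contact_force: [0.5, -0.0, -1.5]
gripper_width: 0.818
grasp_force: 43.4
[[0.347, 0.313, 0.06], [0.638, 0.505, 0.07]] ((491.36151123046875, 407.93255615234375), (183.78330993652344, 292.91082763671875), 85.92456817626953)
```

View pics/c8.png

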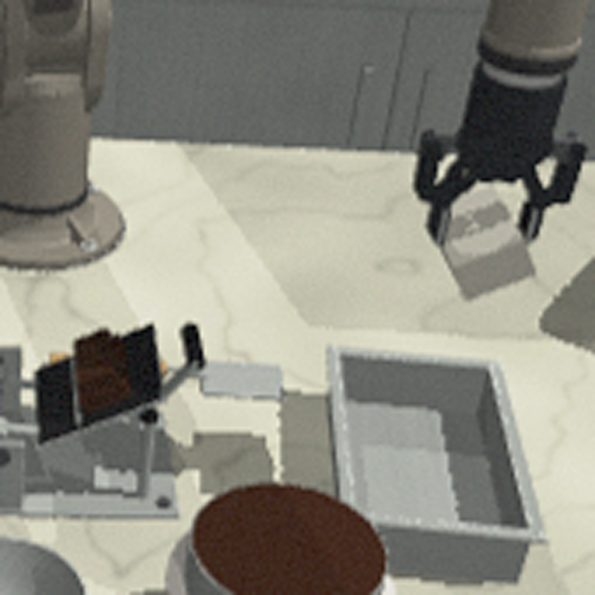

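The plinth stands on the tray at (105,365) and the mould hangs in the gripper at (490,250). Before lowering I'll check the tub corners: (332,348), (500,362), (545,535) and (345,520).

```bash
python3 - <<'E'
from h import *
import pickle
c=pickle.load(open('scene1.pkl','rb'));T=np.array(c['pose']);o=T[:3,3]
w=[]
for a,b in((332,348),(500,362),(545,535),(345,520)):
    u,v=270+a/3.5,90+b/3.5;d=T[:3,:3]@[(u-c['cx'])/c['f'],(v-c['cy'])/c['f'],1];p=o+d*(.065-o[2])/d[2];w.append(p);print(p.round(3))
print(np.mean(w,0).round(3))
E
```

```text
[0.351 0.335 0.065]
[0.36  0.51  0.065]
[0.633 0.491 0.065]
[0.63  0.312 0.065]
[0.493 0.412 0.065]
```

```bash
python3 -m jog '[[0.2,0,3,0],[0.3,0,6.5,0],[0.3,0,10,0],[0.3,0,13.5,0],[0.3,0,17,0],[0.3,0,19.5,0],[0.3,0,21.5,0],[0.3,0,22.8,0],[0.3,0,23.6,0],[0.3,0,24,0],[0.3,0,24.2,0],[0.3,0,24.2,0]]'; python3 st.py
```

```text
t: 26.38
eef_pos: [0.4937, 0.4135, 0.0391]
tool_rot: [-0.0, 0.999, 0.033, 0.001]
contact_force: [0.9, 0.6, -2.3]
gripper_width: 0.822
grasp_force: 43.4
turner xyz [0.0277 0.4291 0.0391] F [ 0.9  0.6 -2.3] w 0.822 g 43.4 M [-0.    0.01 -0.02]
```

```bash
python3 -m jog '[[0,0,0.3,0],[0,0,0.5,0],[0,0,0.6,0],[0,0,0.6,0]]'; python3 -m jog '[[0,0,0,0],[0,0,0,0],[0,0,0,0],[0,0,0,0],[0,0,0,0]]' -1;  python3 st.py; python3 -m jog '[[0,0,-1,0],[0,0,-3,0],[0,0,-6,0],[0,0,-10,0],[0,0,-14,0],[0,0,-18,0],[0,0,-22,0],[0,0,-26,0],[0,0,-28,0],[0,0,-28,0],[0,0,-28,0],[0,0,-28,0]]'; python3 - <<'E'
from h import *
import pickle
h=np.array([.4945,-.0165,.075]);U=np.array([[.9978,.0663,0],[-.0663,.9978,0],[0,0,1]]);pic=[]
for n in('scene','top'):
    c=cam(n);A=pts(c);P=(A-h)@U.T;R=c['pixels'].astype(int);a=np.radians(28)
    r=P[...,1]*np.cos(a)+P[...,2]*np.sin(a);w=-P[...,1]*np.sin(a)+P[...,2]*np.cos(a)
    br=(abs(P[...,0])<.06)&(r>.06)&(r<.165)&(w>-.03)&(w<.03)&(R[...,0]>R[...,2]+10)&(R.sum(-1)<200)
    q=np.c_[P[...,0][br],r[br],w[br]];print(n,len(q),np.percentile(q,[3,50,97],axis=0).round(4).tolist())
    t=(A[...,1]>.34)&(A[...,1]<.485)&(A[...,0]>.38)&(A[...,0]<.61)&(A[...,2]>.015)&(A[...,2]<.12)
    t&=abs(A[...,1]-.41)<.06
    print(' mould',t.sum(),np.percentile(A[t],[3,50,97],axis=0).round(3).tolist())
    c0=pickle.load(open(n+'0.pkl','rb'));print(' changed px', (abs(c0['pixels'].astype(int)-R).sum(-1)>90).sum())
    pic.append(cv2.resize(c['pixels'][150:250,230:430] if n=='scene' else c['pixels'][130:240,90:310],(400,200)))
cv2.imwrite('pics/c9.png',np.hstack(pic)[:,:,::-1])
E
```

```text
t: 26.72
eef_pos: [0.4931, 0.4134, 0.0324]
tool_rot: [0.0, 0.999, 0.033, 0.0]
contact_force: [-0.4, 0.2, -1.8]
gripper_width: 0.823
grasp_force: 43.4
t: 27.13
eef_pos: [0.4932, 0.4133, 0.0325]
tool_rot: [-0.0, 0.999, 0.033, 0.0]
contact_force: [0.8, 1.2, 0.4]
gripper_width: 0.998
grasp_force: 0.0
turner xyz [0.0272 0.429  0.0325] F [0.8 1.2 0.4] w 0.998 g 0.0 M [ 0.03 -0.01  0.01]
t: 28.13
eef_pos: [0.4927, 0.4128, 0.3117]
tool_rot: [0.001, 0.999, 0.033, -0.0]
contact_force: [0.8, -0.3, 0.1]
gripper_width: 1.005
grasp_force: 0.0
scene 286 [[-0.0282, 0.0871, -0.0183], [0.0278, 0.1135, 0.0044], [0.0442, 0.133, 0.0169]]
 mould 521 [[0.445, 0.391, 0.019], [0.507, 0.421, 0.044], [0.544, 0.455, 0.048]]
 changed px 19740
top 267 [[-0.0395, 0.0918, -0.0082], [-0.0029, 0.1144, 0.0108], [0.036, 0.133, 0.0184]]
 mould 90 [[0.39, 0.402, 0.016], [0.446, 0.437, 0.042], [0.47, 0.456, 0.05]]
 changed px 23349
```

The mould lies flat in the tub with its top at z 0.044. The plinth stands unmoved on the tray, the cradle is back at its rest, and the robot is clear of everything.

```bash
python3 -c "
from station import bot
print(bot.hand_in())"
```

```text
the job is handed in; nothing more can be done
None
```

I turned the plinth out and handed the job in at about 28 s: it stands broad side down on the resting tray, the cradle leaf is back at its rest, and the empty mould lies flat in the wash tub; I did not check the bystander items one by one, and the hand-in returned no verdict.

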